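# Nudge the adapter plate onto the shaker's locating pins

## Task

The aluminium tube adapter plate was set down crookedly on the blue shaker and rides on top of its two locating pins. With the fingertips, push it sideways by its edges, without picking it up or tipping it up, until both brass-rimmed holes drop over the pins and the plate lies flat on the deck inside the white corner marks; then move the hand clear. Leave the vials, racks, bottles and boxes around it where they are.

Things in the scene. Friction and masses are not known exactly. Their poses are not given: they have to be found in the camera images.
- plate: silver aluminium tube adapter plate, 110 (its x) x 150 (its y) x 10 mm thick, about 0.45 kg, rows of blind black wells, two brass-rimmed 13 mm through holes. Origin: centre of its underside, z up. At the start it lies on the tops of both pins, one corner on the deck, leaning up to 6 degrees: its lower edges are then 0 to 15 mm above the deck. It slides under a few newtons
- shaker: blue plate shaker, fixed, 260 (its x) x 420 (its y) mm. Flat dark deck 50 mm above the table (x -118 to 118, y -197 to 137 mm); console with green screen at its +y end (y 143 to 201), 19 mm above the deck. White corner marks on the deck frame the seated plate with 2 mm to spare. Origin: centre of its underside, on the table
- nest (a point): point on the deck's top surface, centre of the corner marks: the plate's origin comes here when seated, with the plate's x and y axes along this point's (the shaker's) x and y axes
- pin0 (a point): foot, at deck level, of the first steel locating pin: 10 mm diameter, round-topped, 7 mm high; at x +22, y +42 mm from nest; at first hidden under the plate
- pin1 (a point): foot of the second, equal pin, at x -22, y -42 mm from nest
- hole0 (a point): centre, on the plate's underside, of the 13 mm hole that belongs over pin0 (at x +22, y +42 mm from the plate's origin)
- hole1 (a point): the same for the hole that belongs over pin1 (at x -22, y -42 mm)
- green_rack: green tube rack, 90 x 180 mm, 44 mm high with its white-capped tubes; origin: centre of its underside. A bystander
- blue_rack: blue tube rack, 90 x 180 mm, 44 mm high with a few tubes; origin: centre of its underside. A bystander
- drink: blue drinking bottle, 66 mm across, 190 mm high; origin: centre of its underside. A bystander
- tip_box: clear box of white pipette tips, 85 x 125 mm, 52 mm high; origin: centre of its underside. A bystander
- vial_a: small amber vial with a white cap, 26 mm across, 45 mm high, standing on the shaker's deck near its -y end; origin: centre of its underside. A bystander
- vial_b: small amber vial with a red cap, 26 mm across, 45 mm high, standing on the shaker's deck near its -y end; origin: centre of its underside. A bystander
Not all that is in view belongs to the job. What is meant by the plate is not purple, and is the larger of those in its own colour.

How it is judged:
By the outcome, as a careful person would: the job done as asked, in the order asked, and still so for the second after the job is handed in, with the robot touching nothing.
It also fails if it takes over 61 s, if anything falls off the work surface, if the arm or the gripper's body presses on something with over 40 N, if the wrist force passes 120 N, or if a joint passes its speed limit or range.

## Robot

A 7-joint arm with a two-finger parallel gripper is mounted at the origin on the work surface. World frame = base frame: x ahead of the robot, y to its left, z up, the work surface at z = 0. Lengths are in m, angles in rad, forces in N, time in s.
With the tool pointing down it reaches from about 0.425 to 0.95 m from the base axis. Payload 4.7 kg.
Tool frame: the origin (TCP) lies on the centre line of the jaws, within the pads' length; the fingertips stand robot.nose_length ahead of it and the grasp point (between the pads) lies 8 mm behind it (robot.nose_length is the distance from the TCP to the fingertips, in m); z points along the fingers, y is the line along which they close (so a half turn about z gives the same grasp; the last joint's range is limited). The gripper opens to 85 mm and grips with 20 to 120 N. Pads are 22 mm wide; open, the fingers measure 114 mm over their backs; the gripper's body (76 mm by 85 mm) begins 54 mm behind the grasp point. The pads swing forward as they close: fully open they stand 13 mm farther back than shut.
Start: joints at [1.296, 0.469, -0.049, 1.532, 0.024, 1.141, -0.082], TCP at [0.164, -0.655, 0.207] pointing down, gripper open.
Joint ranges: [-2.59, 2.59], [-0.33, 1.99], [-1.39, 1.29], [0.1, 2.45], [-1.04, 4.18], [0.21, 1.99], [-2.66, 2.66]. Speed limits (rad/s): [2.57, 2.57, 3.14, 3.14, 3.14, 3.14, 3.14].

## Interface

Orientations are given as [roll, pitch, yaw] about the fixed x, y, z axes, in that order (R = Rz(yaw) Ry(pitch) Rx(roll)).
In Python, from plant import robot gives the robot as it stands. Calls block until the motion is done:
- robot.goto(position, orientation): joint-space move of the TCP to a pose.
- robot.move_straight(position, vel=0.15, attitude=None, contact_N=None): straight line of the TCP; attitude=None keeps the orientation; vel is the mean speed in m/s. With contact_N (N) it stops when the force on the tool has changed by that much, and returns True; else False.
- robot.move_joints(angles): joint-space move.
- robot.grip(opening, strength=None): opening from 0.0 (shut) to 1.0 (fully open); strength is the grip in N (None keeps the last); returns when the fingers have stopped.
- robot.sleep(seconds).
- robot.inverse_kinematics(position, orientation): joint angles nearest the present ones, or None.
- robot.sense(): the state.
- robot.grab_frame(name): name is "side" or "top" or "wrist"; returns a dict with "image" (400x640x3 uint8, red, green, blue), "range_z" (400x640 float32, m along the optical axis (not along the pixel's ray), 0 where there is no reading), "fx", "fy", "cx", "cy" (pixels), "R" (3x3) and "t" (3): a world point X has camera coordinates R X + t. Camera axes: x right, y down, z forward; pixel columns grow to the right and rows downward; lengths in m; the calibration is good to about 2 mm. A picture is of the moment at which its call begins.
A pose or a line that the arm cannot do raises robot.IKError and nothing moves.
- robot.close_job(): hands the job in; it is judged then, once.
The state is a dict: "t": time; "joint_pos": joint angles; "joint_velocities": joint speeds; "effort": joint torques, N m; "tcp_pos": TCP position; "tcp_rot": TCP orientation; "wrist_force": force on the tool from outside, world axes, zero at the start; "torque": the same for the moment, N m; "opening": opening from 0.0 (shut) to 1.0 (fully open); "gripper_force": force on a finger pad.
Only numpy, scipy, OpenCV 4.12 (cv2) and the standard library are available. Lean on these libraries where they do the work, as an engineer would, in place of code of your own. Each camera call takes 0.05 s, during which the arm holds its last target. There are 200 camera calls.

## Working session

There is one attempt and no reset: what is moved stays moved. The work goes in short steps, each a Python script; the robot and the scene stay as the last script left them, time stands still between calls to the robot, and variables do not carry over. Pictures are saved under pics/ and viewed, at most 10 in all, crops included, and the job is handed in when it is done.

```bash
ls; mkdir -p pics
python3 - <<'E'
from plant import robot
import cv2,numpy as np,pickle
s=robot.sense();print(s['t'],s['tcp_pos'],s['tcp_rot'],robot.nose_length,s['opening'])
F={n:robot.grab_frame(n) for n in("top","side")}
pickle.dump(F,open('f0.pkl','wb'))
for n,f in F.items():
    cv2.imwrite(f'pics/{n}0.png',f['image'][:,:,::-1]);print(n,f['fx'],f['cx'],f['cy'],f['R'].round(3).tolist(),f['t'])
E
```

```text
pics
0.0 [ 0.16409843 -0.65409342  0.20615149] [-3.13961960e+00  1.01493288e-04  2.45846437e-01] 0.011 1.0005422274687232
top 402.2382259184413 324.2672763104651 199.64312066692742 [[-0.009, -1.0, -0.008], [-0.981, 0.01, -0.192], [0.192, 0.007, -0.981]] [0.01823146 0.51122016 1.25461175]
side 488.5418172295673 318.66797040053063 194.62199659315266 [[-0.93, -0.368, 0.019], [-0.283, 0.679, -0.678], [0.236, -0.635, -0.735]] [0.4673998  0.20449224 1.220574  ]
```

View pics/top0.png

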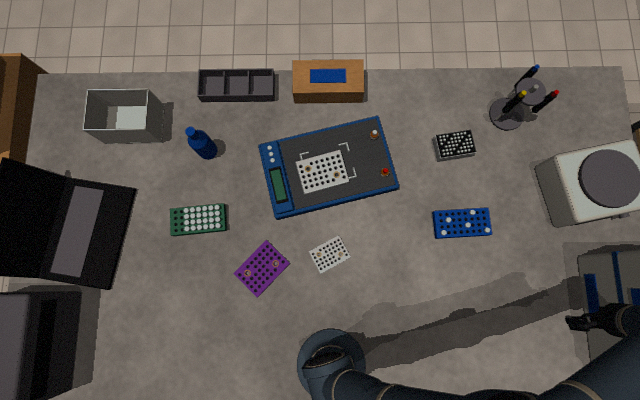

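View pics/side0.png

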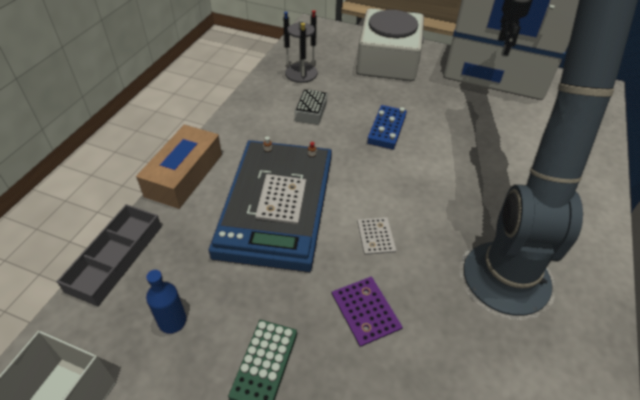

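The top view shows the blue shaker around (328,167), with the silver plate at about (322,172). The corner marks are up and to the right of it, at (303,155), (349,147) and (352,176), and the vials are at (375,135) and (385,171). The small white plate at (330,255) and the purple one are decoys. Next I'll get coarse positions and move the wrist camera over the plate.

```bash
cat > h.py <<'E'
from plant import robot
import cv2,numpy as np,pickle
def ray(f,uv,z):
    """world points where pixel rays meet plane(s) z"""
    uv=np.atleast_2d(uv).astype(float); z=np.broadcast_to(z,len(uv))
    d=np.c_[(uv[:,0]-f['cx'])/f['fx'],(uv[:,1]-f['cy'])/f['fy'],np.ones(len(uv))]@f['R']
    c=-f['R'].T@f['t']
    return c+d*((z-c[2])/d[:,2])[:,None]
def cloud(f):
    v,u=np.mgrid[:400,:640]; Z=f['range_z']
    P=np.stack([(u-f['cx'])/f['fx']*Z,(v-f['cy'])/f['fy']*Z,Z],-1)-f['t']
    return P@f['R']
def proj(f,X):
    c=np.atleast_2d(X)@f['R'].T+f['t']
    return np.c_[c[:,0]/c[:,2]*f['fx']+f['cx'],c[:,1]/c[:,2]*f['fy']+f['cy']]
E
python3 - <<'E'
from h import *
F=pickle.load(open('f0.pkl','rb'));f=F['top']
print(ray(f,[[260,147],[379,117],[398,186],[277,217],[322,172],[303,155],[349,147],[352,176],[375,135],[385,171]],[.05]*4+[.062]+[.05]*3+[.095]*2).round(3))
print(cloud(f)[[172,172,130],[322,370,300]].round(3))
p=ray(f,[[324,170]],.06)[0]
robot.goto([p[0]-0.03,p[1],0.36],[np.pi,0,0.25]);
s=robot.sense();print(s['t'],s['tcp_pos'])
w=robot.grab_frame('wrist');pickle.dump(w,open('w1.pkl','wb'));cv2.imwrite('pics/w1.png',w['image'][:,:,::-1]);print(w['fx'],w['R'].round(3).tolist(),(-w['R'].T@w['t']).round(3))
E
```

```text
[[ 0.692  0.226  0.05 ]
 [ 0.793 -0.174  0.05 ]
 [ 0.554 -0.227  0.05 ]
 [ 0.456  0.166  0.05 ]
 [ 0.601  0.02   0.062]
 [ 0.663  0.082  0.05 ]
 [ 0.689 -0.071  0.05 ]
 [ 0.589 -0.078  0.05 ]
 [ 0.713 -0.153  0.095]
 [ 0.593 -0.18   0.095]]
[[ 0.6    0.02   0.065]
 [ 0.602 -0.138  0.051]
 [ 0.77   0.096 -0.001]]
2.9167 [0.57806378 0.01202189 0.35965875]
289.10945160262514 [[0.246, -0.969, 0.001], [-0.928, -0.235, 0.29], [-0.281, -0.072, -0.957]] [0.649 0.031 0.528]
```

View pics/w1.png

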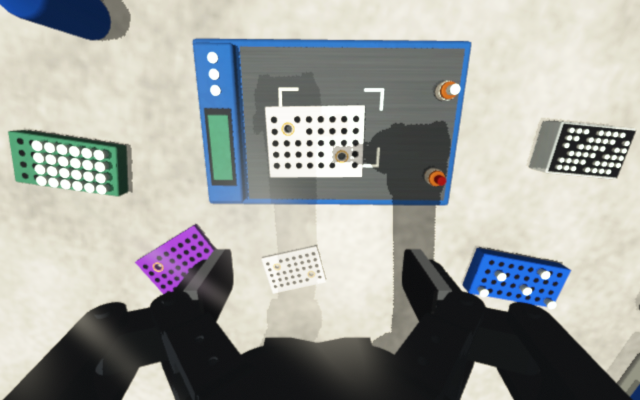

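The wrist view shows the plate quad at about (266,107), (364,105), (363,177) and (270,178), with brass holes at (288,128) and (342,156). Corner marks are visible at (279,90), (383,90) and (378,165), so the plate needs roughly +20 mm in x and −20 mm in y. I'll take closer views from two positions to refine this.

Run:
```python
from h import *
W=[]
for i,p in enumerate([[0.455,-0.02,0.22],[0.465,0.04,0.25]]):
    robot.goto(p,[np.pi,0,0.25]); robot.sleep(.2)
    w=robot.grab_frame('wrist');W.append(w)
    print(robot.sense()['t'],(-w['R'].T@w['t']).round(3), proj(w,[[.6,.02,.062]]))
pickle.dump(W,open('w2.pkl','wb'))
for i,w in enumerate(W):
    uv=proj(w,[[.615,.01,.06]])[0].astype(int); y0=max(0,uv[1]-110); x0=max(0,uv[0]-150)
    c=w['image'][y0:y0+220,x0:x0+300,::-1]; print(x0,y0)
    cv2.imwrite(f'pics/w2_{i}.png',cv2.resize(c,None,fx=2.6,fy=2.6,interpolation=cv2.INTER_CUBIC))
```

```text
4.0 [ 0.528 -0.001  0.389] [[314.70450901  34.94863039]]
4.625 [0.536 0.057 0.418] [[363.1055642   62.51324061]]
178 0
225 0
```

View pics/w2_0.png

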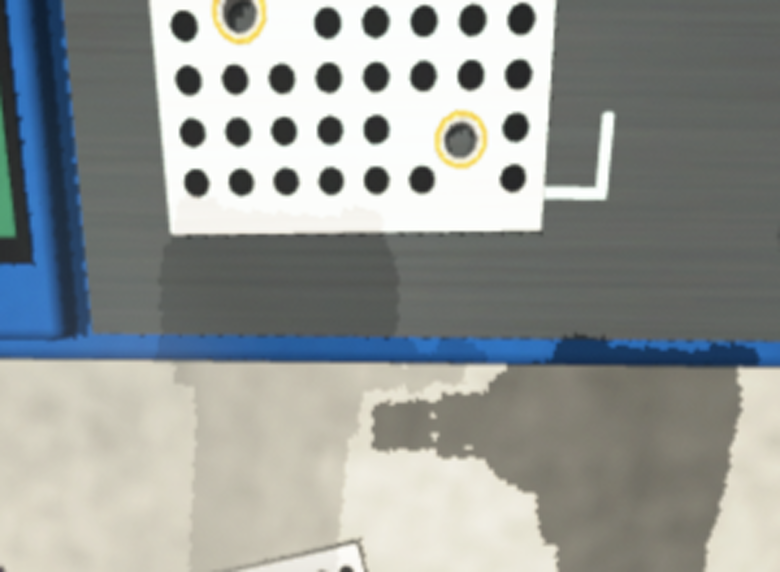

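View pics/w2_1.png

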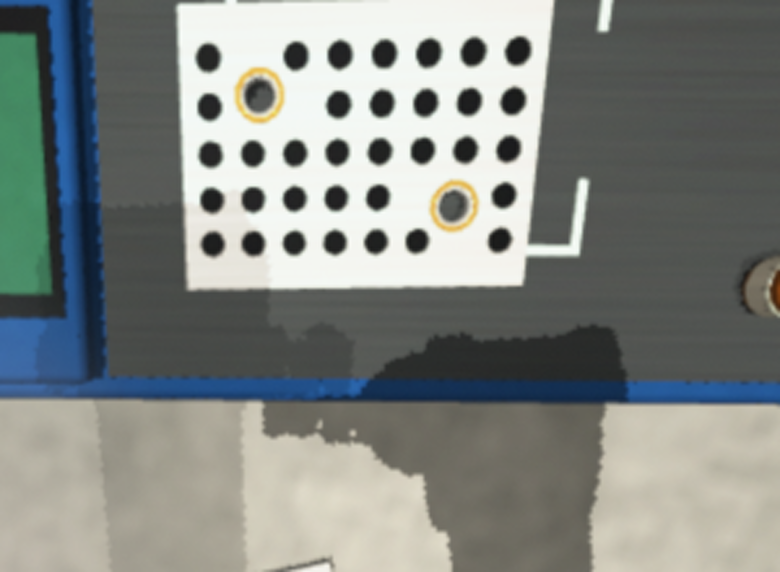

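The close views cut the plate off at the top of the frame. Both brass holes show dark grey deck through them, and the −x −y mark corner is clear at (222,96) in the second image's own pixels. I'll shift the camera forward, rectify onto the deck plane and fit the marks and plate numerically.

```bash
cat >> h.py <<'E'
YAW0=0.25; C0=np.array([.62,.01])   # rectified frame: 0.5 mm/px, +x up, +y left
def rect(w,z=.05,c=C0,yaw=YAW0,half=(.15,.15),s=.0005):
    H,W=int(2*half[0]/s),int(2*half[1]/s); v,u=np.mgrid[:H,:W]
    lx=half[0]-v*s; ly=half[1]-u*s
    P=np.stack([c[0]+lx*np.cos(yaw)-ly*np.sin(yaw),c[1]+lx*np.sin(yaw)+ly*np.cos(yaw),np.full(lx.shape,z)],-1)
    uv=proj(w,P.reshape(-1,3)).reshape(H,W,2).astype(np.float32)
    return cv2.remap(w['image'],uv[...,0],uv[...,1],cv2.INTER_LINEAR)
def loc2w(l,c=C0,yaw=YAW0):
    l=np.atleast_2d(l);return np.c_[c[0]+l[:,0]*np.cos(yaw)-l[:,1]*np.sin(yaw),c[1]+l[:,0]*np.sin(yaw)+l[:,1]*np.cos(yaw)]
def plate(w):
    """plate top plane from depth, quad corners and brass hole centres in world"""
    im=w['image'];P=cloud(w)
    near=(np.hypot(P[...,0]-.62,P[...,1]-.01)<.16)&(P[...,2]>.053)&(P[...,2]<.085)&(w['range_z']>0)
    m=(near&(im.min(2)>110)).astype(np.uint8)
    n,l,st,_=cv2.connectedComponentsWithStats(m); k=1+np.argmax(st[1:,4]); m=(l==k).astype(np.uint8)
    Q=P[cv2.erode(m,np.ones((5,5)))>0]; A=np.c_[Q[:,:2],np.ones(len(Q))]
    for _ in range(3):
        g,*_=np.linalg.lstsq(A,Q[:,2],rcond=None); r=np.abs(A@g-Q[:,2]); A,Q=A[r<.003],Q[r<.003]
    def onplane(uv):
        a=ray(w,uv,0.);b=ray(w,uv,.1);fa=a[:,2]-(a[:,:2]@g[:2]+g[2]);fb=b[:,2]-(b[:,:2]@g[:2]+g[2])
        return a+(b-a)*(fa/(fa-fb))[:,None]
    cs,_=cv2.findContours(m,cv2.RETR_EXTERNAL,cv2.CHAIN_APPROX_NONE); c=max(cs,key=cv2.contourArea)
    W=onplane(c[:,0,:])
    hsv=cv2.cvtColor(im,cv2.COLOR_RGB2HSV); b=((hsv[...,0]>12)&(hsv[...,0]<35)&(hsv[...,1]>60)).astype(np.uint8)
    b&=cv2.dilate(m,np.ones((15,15))); b=cv2.morphologyEx(b,cv2.MORPH_CLOSE,np.ones((5,5)))
    hs=[cv2.minEnclosingCircle(x)[0] for x in cv2.findContours(b,cv2.RETR_EXTERNAL,cv2.CHAIN_APPROX_NONE)[0] if cv2.contourArea(x)>25]
    return g,W,onplane(hs) if hs else None
E
python3 - <<'E'
from h import *
W=[]
for p in [[0.53,-0.005,0.28],[0.51,0.03,0.26]]:
    robot.goto(p,[np.pi,0,0.25]); robot.sleep(.2); W.append(robot.grab_frame('wrist'))
pickle.dump(W,open('w3.pkl','wb')); print(robot.sense()['t'])
for i,w in enumerate(W):
    r=rect(w); g,B,hs=plate(w); print('tilt deg',np.degrees(g[:2]).round(2))
    (c,sz,a)=cv2.minAreaRect((B[:,:2]*1e3).astype(np.float32)); print('plate',c,sz,a); print('holes',None if hs is None else hs.round(4))
    m=(r.min(2)>150).astype(np.uint8); n,l,st,ce=cv2.connectedComponentsWithStats(m)
    for s in st[1:]:
        if s[4]>150: print('comp',s)
    cv2.imwrite(f'pics/r{i}.png',r[:,:,::-1])
E
```

```text
5.8583
tilt deg [ 3.4  -0.91]
plate (603.0758056640625, 22.475341796875) (111.63500213623047, 151.86512756347656) 14.764782905578613
holes [[ 0.5928 -0.0235  0.0667]
 [ 0.6137  0.0687  0.0665]]
comp [  107   158   375   284 61589]
comp [ 419  161   64   69 1399]
comp [163 264  34  34 332]
comp [    0   538   505    62 29217]
tilt deg [ 3.38 -0.91]
plate (603.55517578125, 21.91650390625) (110.58635711669922, 151.59954833984375) 15.295889854431152
holes [[ 0.5932 -0.0237  0.0667]
 [ 0.6137  0.069   0.0665]]
comp [  111   159   371   283 61523]
comp [ 420  162   64   67 1309]
comp [166 262  34  36 372]
comp [    0   539   430    61 24011]
comp [ 571  545   29   55 1465]
```

View pics/r0.png

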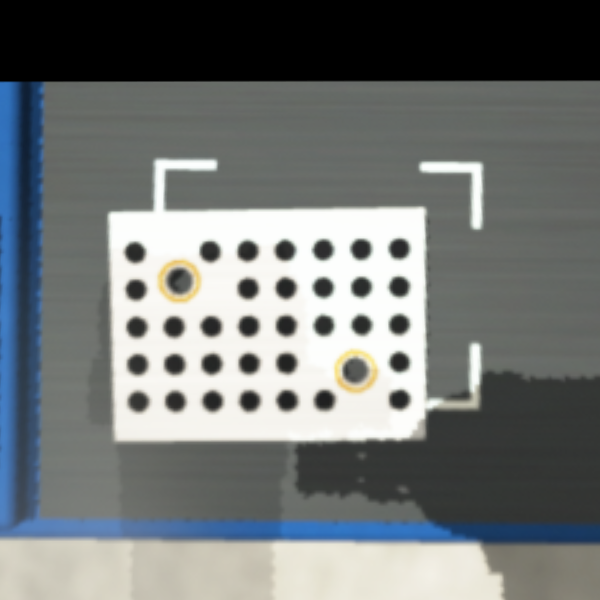

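The rectified view gives outer mark corners at (154,158), (483,163) and (480,408), so the shaker yaw is about 0.237 and nest is about (0.630, 0.004). The hole spacing measures 94.7 mm against 94.8 mm expected, plate yaw is about 0.262, and the plate leans 3.4° with its −x edge low. I'll refine nest with a template fit, then use the open fingers as a two-point fence to push the −x face towards +x.

```bash
cat > push1.py <<'E'
from h import *
from scipy.optimize import minimize
W=pickle.load(open('w3.pkl','rb'))
# template: 5 mm wide L arms around 114 x 154 inner frame (three visible corners; parts under the plate left out)
def samples(x0,x1,y0,y1,s=.0007): return np.stack(np.meshgrid(np.arange(x0,x1,s),np.arange(y0,y1,s)),-1).reshape(-1,2)
def parts(w):
    on=[];off=[]
    for sx,sy,ax,ay in((1,1,.022,.028),(1,-1,.028,.028),(-1,-1,.028,.018)):
        S=np.array([sx,sy])
        on+= [samples(.0575,.0575+w,.0775+w-ay,.077+w)*S, samples(.0575+w-ax,.057+w,.0775,.0775+w)*S]
        off+=[samples(.0575+w,.0625+w,.0775+w-ay,.0825+w)*S, samples(.0575+w-ax,.0625+w,.0775+w,.0825+w)*S,
              samples(.0525,.0565,.0775+w-ay,.076)*S, samples(.0575+w-ax,.056,.0725,.0765)*S]
    return np.vstack(on),np.vstack(off)
on,off=parts(.0045)
def score(p,ws):
    t=0
    for w in ws:
        g=cv2.GaussianBlur(w['image'].min(2),(0,0),.6).astype(np.float32)
        def val(l):
            uv=proj(w,np.c_[loc2w(l,p[:2],p[2]),np.full(len(l),.05)]).astype(np.float32)
            return cv2.remap(g,uv[:,0],uv[:,1],cv2.INTER_LINEAR).mean()
        t-=val(on)-val(off)
    return t
for ws in(W[:1],W[1:],W):
    r=minimize(score,[.630,.004,.237],args=(ws,),method='Nelder-Mead',options=dict(initial_simplex=np.array([.630,.004,.237])+np.array([[0,0,0],[.002,0,0],[0,.002,0],[0,0,.01]]),xatol=1e-5,fatol=1e-3)); print(r.x.round(4),r.fun)
np.save('nest.npy',r.x)
nest=r.x
R=lambda p:(np.asarray(p)-nest[:2])@np.array([[np.cos(nest[2]),-np.sin(nest[2])],[np.sin(nest[2]),np.cos(nest[2])]])
for w in W: g,B,hs=plate(w); print('holes in nest frame mm',(R(hs[:,:2])*1e3).round(1).tolist(),'edge rect ctr',(R(np.array(cv2.minAreaRect((B[:,:2]*1e3).astype(np.float32))[0])/1e3)*1e3).round(1))
E
python3 push1.py
```

```text
[0.6296 0.0038 0.2397] -107.76606750488281
[0.6298 0.0037 0.2413] -113.57299041748047
[0.6298 0.0038 0.2407] -221.0191192626953
holes in nest frame mm [[-42.4, -17.7], [-0.1, 66.9]] edge rect ctr [-21.4  24.5]
holes in nest frame mm [[-42.1, -18.0], [-0.0, 67.2]] edge rect ctr [-21.1  23.9]
```

Nest is consistent across both frames at (0.6298, 0.0038, yaw 0.2407). The plate centre is at (−21, +24) mm in the nest frame. I'll probe the deck with the open fingers beside the −x face, then push.

```bash
cat >> h.py <<'E'
import os
nest=np.load('nest.npy') if os.path.exists('nest.npy') else None
def N(lx,ly,z,dyaw=0): # nest frame (mm) -> world position
    return np.r_[loc2w([lx/1e3,ly/1e3],nest[:2],nest[2])[0],z]
def toN(p):
    c,s=np.cos(nest[2]),np.sin(nest[2]); return (np.atleast_2d(p)[:,:2]-nest[:2])@np.array([[c,-s],[s,c]])*1e3
def report(w):
    g,B,hs=plate(w); r=cv2.minAreaRect((B[:,:2]*1e3).astype(np.float32))
    t=g[:2]@np.array([[np.cos(nest[2]),-np.sin(nest[2])],[np.sin(nest[2]),np.cos(nest[2])]])
    z=g[:2]@nest[:2]+g[2]
    print('tilt(nest) deg',np.degrees(t).round(2),'z top at nest',round(z*1e3,1),'rect',toN(np.array(r[0])/1e3).round(1),np.round(r[1],1),'holes',None if hs is None else toN(hs).round(1).tolist())
def st(tag=''):
    s=robot.sense(); print(tag,'t',round(s['t'],2),'tcpN',toN(s['tcp_pos']).round(1),'z',round(s['tcp_pos'][2]*1e3,1),'F',np.round(s['wrist_force'],1))
E
python3 - <<'E'
from h import *
o=[np.pi,0,nest[2]]
robot.goto(N(-96,24,.13),o); st('above')
print(robot.move_straight(N(-96,24,.045),vel=.05,contact_N=4)); st('touch')
p=robot.sense()['tcp_pos']; z=p[2]+.0025
robot.move_straight(N(-96,24,z),vel=.03); st('lift')
print(robot.move_straight(N(-80,24,z),vel=.04,contact_N=15)); st()
w=robot.grab_frame('wrist');pickle.dump(w,open('w4.pkl','wb'));cv2.imwrite('pics/w4.png',w['image'][:,:,::-1]); report(w)
E
```

```text
above t 6.46 tcpN [[-95.   24.4]] z 130.9 F [-0.4  1.   0.4]
False
touch t 8.31 tcpN [[-95.8  23.9]] z 45.3 F [-0.5  0.6  0. ]
lift t 8.56 tcpN [[-95.7  23.9]] z 48.1 F [ 0.  -0.5 -0.2]
False
 t 9.11 tcpN [[-80.   24.1]] z 47.6 F [-1.5 -0.5  0.8]
tilt(nest) deg [ 3.09 -1.67] z top at nest 68.4 rect [[-20.8  24.6]] [109.6 150.4] holes [[-42.4, -18.1], [0.2, 67.3]]
```

View pics/w4.png

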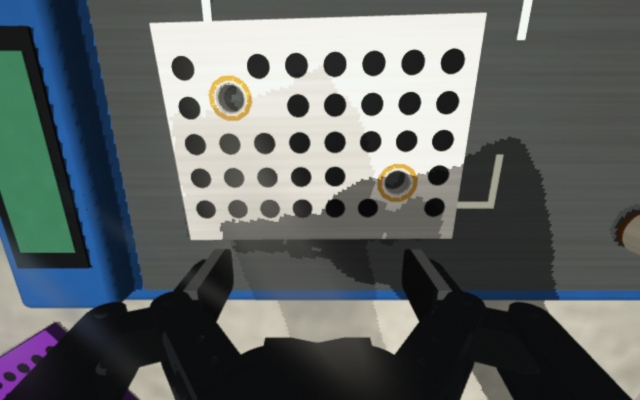

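The wrist view shows the open fingertips at about (218,252) and (415,252), behind the −x edge of the plate at row 240. There's been no deck contact yet, so the open tips sit higher than assumed. I'll go lower until the deck is felt.

Run:
```python
from h import *
robot.move_straight(N(-94,24,.047),vel=.08)
print(robot.move_straight(N(-94,24,.025),vel=.03,contact_N=4)); st('touch')
p=robot.sense()['tcp_pos']; z=p[2]+.003
robot.move_straight(N(-94,24,z),vel=.03); st('lift')
print(robot.move_straight(N(-76,24,z),vel=.04,contact_N=15)); st()
w=robot.grab_frame('wrist');pickle.dump(w,open('w4.pkl','wb')); report(w)
```

```text
False
touch t 10.37 tcpN [[-93.9  24.1]] z 25.1 F [ 0.2 -0.2  0.8]
lift t 10.62 tcpN [[-93.6  23.9]] z 28.6 F [-0.5 -0.1 -0.3]
False
 t 11.22 tcpN [[-76.1  24.1]] z 27.9 F [-0.1 -0.5  1.1]
tilt(nest) deg [ 3.09 -1.68] z top at nest 68.4 rect [[-20.9  24.6]] [109.7 150.2] holes [[-41.0, -17.9], [0.4, 67.0]]
```

Run:
```python
from h import *
w=pickle.load(open('w4.pkl','rb')); P=cloud(w); print((-w['R'].T@w['t']).round(3), robot.sense()['tcp_pos'],robot.sense()['opening'])
cv2.imwrite('pics/w4b.png',w['image'][:,:,::-1])
dark=(w['image'].max(2)<45)
for v in range(200,330,10):
    row=[(u,*toN(P[v,u])[0].round(0),round(P[v,u,2]*1e3)) for u in (200,215,225,235,400,410,420,430)]
    print(v,[tuple(map(int,r)) for r in row])
```

```text
[0.622 0.027 0.196] [0.54996643 0.0089564  0.02793984] 1.0000844786879208
200 [(200, -43, 81, 63), (215, -43, 73, 64), (225, -43, 68, 64), (235, -43, 64, 64), (400, -46, -19, 52), (410, -46, -24, 52), (420, -43, -24, 64), (430, -41, -28, 68)]
210 [(200, -48, 81, 64), (215, -48, 74, 63), (225, -48, 69, 63), (235, -48, 64, 64), (400, -49, -16, 62), (410, -48, -21, 63), (420, -47, -24, 66), (430, -47, -29, 66)]
220 [(200, -53, 82, 64), (215, -53, 75, 63), (225, -53, 69, 64), (235, -53, 65, 63), (400, -52, -15, 67), (410, -52, -20, 66), (420, -52, -25, 67), (430, -52, -30, 66)]
230 [(200, -59, 83, 63), (215, -59, 75, 63), (225, -59, 70, 63), (235, -59, 65, 63), (400, -57, -16, 66), (410, -57, -21, 66), (420, -57, -25, 66), (430, -57, -30, 66)]
240 [(200, -64, 84, 62), (215, -64, 76, 63), (225, -64, 71, 62), (235, -64, 66, 62), (400, -63, -17, 65), (410, -63, -21, 66), (420, -63, -26, 66), (430, -63, -31, 66)]
250 [(200, -70, 84, 62), (215, -65, 73, 72), (225, -66, 69, 71), (235, -70, 66, 62), (400, -69, -17, 65), (410, -65, -20, 72), (420, -65, -24, 73), (430, -67, -31, 68)]
260 [(200, -
[... 489 characters left out ...]
 97)]
290 [(200, -65, 67, 104), (215, -73, 67, 92), (225, -81, 67, 80), (235, -101, 72, 51), (400, -101, -23, 52), (410, -80, -18, 82), (420, -73, -18, 92), (430, -67, -18, 101)]
300 [(200, -69, 68, 104), (215, -77, 67, 93), (225, -86, 67, 82), (235, -107, 72, 52), (400, -108, -24, 51), (410, -85, -18, 82), (420, -76, -18, 94), (430, -70, -18, 103)]
310 [(200, -74, 69, 103), (215, -81, 67, 94), (225, -115, 79, 51), (235, -114, 73, 52), (400, -114, -24, 53), (410, -114, -30, 52), (420, -81, -18, 95), (430, -74, -18, 104)]
320 [(200, -59, 58, 127), (215, -86, 67, 94), (225, -123, 80, 49), (235, -123, 74, 50), (400, -123, -26, 49), (410, -123, -32, 50), (420, -85, -18, 96), (430, -59, -8, 127)]
```

View pics/w4b.png

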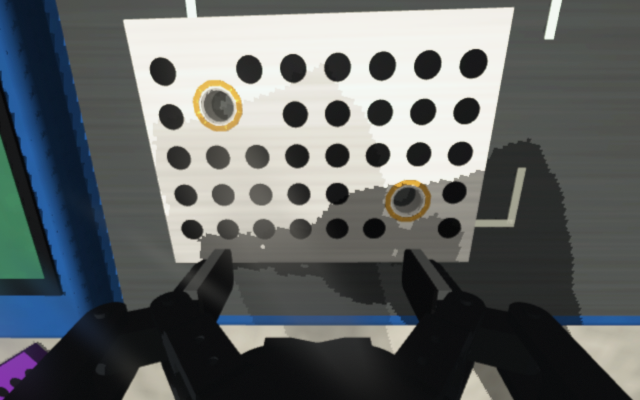

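The depth image shows the finger front faces at nest x −65, exactly TCP+11 mm as expected. Their lower ends are at z≈0.071 while the reported TCP z is 0.028, so the open tips stand about 43 mm behind the TCP and passed just over the plate. I'll back off and probe the deck properly.

Run:
```python
from h import *
robot.move_straight(N(-96,24,.029),vel=.08)
print(robot.move_straight(N(-96,24,.001),vel=.025,contact_N=4)); st('touch')
z=robot.sense()['tcp_pos'][2]+.002
robot.move_straight(N(-96,24,z),vel=.03); st('lift')
w=robot.grab_frame('wrist'); P=cloud(w); pickle.dump(w,open('w5.pkl','wb')); report(w)
for v in range(230,300,8): print(v,[(u,*toN(P[v,u])[0].round(0).astype(int),round(P[v,u,2]*1e3)) for u in (205,215,225,410,420,430)])
```

```text
True
touch t 12.37 tcpN [[-96.  24.]] z 12.8 F [-0.3 -0.7  5.7]
lift t 12.62 tcpN [[-96.  24.]] z 14.7 F [-0.6  0.6 -0.4]
tilt(nest) deg [ 3.09 -1.67] z top at nest 68.3 rect [[-29.8  24.5]] [ 92.6 150.3] holes [[-41.9, -17.8], [0.4, 67.4]]
230 [(205, np.int64(-73), np.int64(75), 63), (215, np.int64(-73), np.int64(70), 62), (225, np.int64(-73), np.int64(66), 62), (410, np.int64(-72), np.int64(-17), 65), (420, np.int64(-72), np.int64(-21), 64), (430, np.int64(-72), np.int64(-25), 66)]
238 [(205, np.int64(-82), np.int64(80), 51), (215, np.int64(-82), np.int64(75), 52), (225, np.int64(-82), np.int64(70), 51), (410, np.int64(-82), np.int64(-21), 52), (420, np.int64(-82), np.int64(-27), 51), (430, np.int64(-82), np.int64(-32), 51)]
246 [(205, np.int64(-86), np.int64(80), 52), (215, np.int64(-86), np.int64(75), 52), (225, np.int64(-86), np.int64(70), 51), (410, np.int64(-87), np.int64(-22), 51), (420, np.int64(-87), np.int64(-27), 51), (430, np.int64(-87), np.int64(-32), 50)]
254 [(205, np.int64(-91), np.int64(81), 52), (215, np.int64(-85), np.int64(72), 62), (225, np.int64(-85), np.int64(
[... 675 characters left out ...]
215, np.int64(-88), np.int64(67), 77), (225, np.int64(-96), np.int64(67), 66), (410, np.int64(-96), np.int64(-19), 66), (420, np.int64(-88), np.int64(-18), 78), (430, np.int64(-85), np.int64(-20), 82)]
286 [(205, np.int64(-85), np.int64(67), 87), (215, np.int64(-92), np.int64(67), 78), (225, np.int64(-99), np.int64(67), 67), (410, np.int64(-100), np.int64(-19), 66), (420, np.int64(-91), np.int64(-18), 79), (430, np.int64(-85), np.int64(-18), 88)]
294 [(205, np.int64(-89), np.int64(67), 88), (215, np.int64(-94), np.int64(66), 80), (225, np.int64(-103), np.int64(67), 68), (410, np.int64(-103), np.int64(-18), 68), (420, np.int64(-95), np.int64(-18), 79), (430, np.int64(-88), np.int64(-18), 89)]
```

Run:
```python
from h import *
z=.0137
for x in(-85,-75):
    print(robot.move_straight(N(x,24,z),vel=.04,contact_N=20)); st()
w=robot.grab_frame('wrist'); pickle.dump(w,open('w6.pkl','wb')); report(w); cv2.imwrite('pics/w6.png',w['image'][:,:,::-1])
```

```text
False
 t 13.09 tcpN [[-84.6  24.1]] z 13.6 F [ 0.4 -0.  -0.8]
False
 t 13.49 tcpN [[-73.9  24.1]] z 13.8 F [ 0.3  0.1 -0.2]
tilt(nest) deg [ 3.43 -1.9 ] z top at nest 68.3 rect [[-13.2  23.7]] [ 99.6 150. ] holes [[-29.9, -18.3], [14.4, 65.8]]
```

View pics/w6.png

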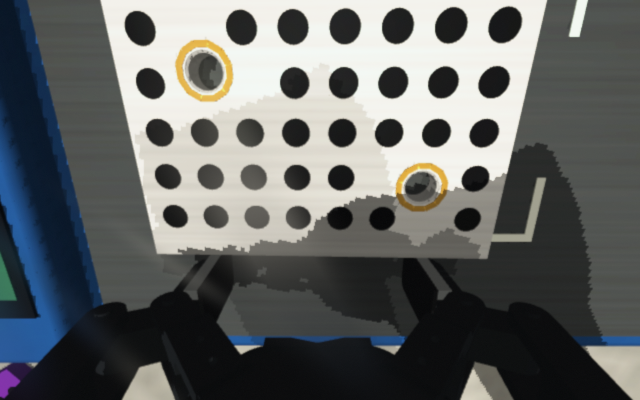

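The view shows the plate flush against both fingers and shifted 13 mm in +x. Hole rims are at (204,71) and (421,187), and yaw is now aligned to within 0.2°. I'll finish the x push.

Run:
```python
from h import *
z=.0137
print(robot.move_straight(N(-66.6,24,z),vel=.03,contact_N=25)); robot.sleep(.2); st()
w=robot.grab_frame('wrist'); report(w)
robot.move_straight(N(-80,24,z),vel=.1); robot.move_straight(N(-85,24,.12),vel=.25); robot.sleep(.1)
w=robot.grab_frame('wrist'); pickle.dump(w,open('w7.pkl','wb')); report(w); st()
for d in(-np.pi/2,np.pi/2):
    for z in(.15,.012): q=robot.inverse_kinematics(N(-2,110,z),[np.pi,0,nest[2]+d]); print(d,None if q is None else np.round(q,2))
P=cloud(w); c=toN(P.reshape(-1,3)); zz=P[...,2].ravel()
# console edge: depth well above deck, beyond the plate
k=(abs(c[:,0])<40)&(c[:,1]>105)&(c[:,1]<180)
for y in range(105,180,6): 
    s=k&(abs(c[:,1]-y)<3); print(y, (np.median(zz[s])*1e3).round(0) if s.any() else None,end='; ')
```

```text
False
 t 14.18 tcpN [[-66.2  23.9]] z 13.7 F [-0.9 -1.   0.9]
tilt(nest) deg [ 3.67 -2.03] z top at nest 68.3 rect [[-5.5 23.8]] [ 99.4 150.4] holes [[-22.0, -18.3], [21.9, 65.9]]
tilt(nest) deg [ 3.66 -2.05] z top at nest 68.4 rect [[-0.4 23.6]] [111.1 150.8] holes [[-22.2, -18.4], [21.8, 65.5]]
 t 15.23 tcpN [[-85.9  24. ]] z 118.7 F [ 0.2  0.3 -0.6]
-1.5707963267948966 [-0.99  0.66  1.11  1.79 -0.66  1.12 -2.55]
-1.5707963267948966 [-0.75  0.7   0.72  1.88 -0.63  0.8  -2.59]
1.5707963267948966 [ 0.49  0.68 -1.11  1.71  0.65  1.17 -0.56]
1.5707963267948966 [ 0.41  0.83 -0.98  1.81  0.83  0.98 -0.68]
105 51.0; 111 51.0; 117 52.0; 123 51.0; 129 51.0; 135 51.0; 141 57.0; 147 70.0; 153 71.0; 159 72.0; 165 72.0; 171 72.0; 177 72.0;
```

x is aligned, with holes at −22.2/21.8 mm and yaw within 0.3°. Next I'll push the +y face towards −y by 23.6 mm; the 42 mm gap to the console leaves room for the fingers.

Run:
```python
from h import *
o=[np.pi,0,nest[2]+np.pi/2]
robot.goto(N(0,117,.15),o); st()
robot.move_straight(N(0,117,.03),vel=.15)
print(robot.move_straight(N(0,117,.002),vel=.03,contact_N=4)); st('touch')
z=robot.sense()['tcp_pos'][2]+.001
robot.move_straight(N(0,117,z),vel=.03)
for y in(105,95,90):
    if robot.move_straight(N(0,y,z),vel=.04,contact_N=12): print('contact')
    st()
for y in(88.5,87.5,86.5,86):
    h=robot.move_straight(N(0,y,z),vel=.015,contact_N=8); st(f'{y} {h}')
    if h: break
w=robot.grab_frame('wrist'); pickle.dump(w,open('w8.pkl','wb')); report(w)
```

```text
t 16.34 tcpN [[ -0.5 116.6]] z 149.2 F [-0.1  0.3 -0.3]
True
touch t 17.92 tcpN [[  0. 117.]] z 12.8 F [-0.8 -0.5  6. ]
 t 18.62 tcpN [[ -0.  104.2]] z 13.7 F [-0.3 -0.1  0.1]
 t 19.02 tcpN [[ 0.  93.9]] z 13.7 F [0.3 0.1 0.3]
 t 19.29 tcpN [[ 0.  89.2]] z 13.7 F [-0.1  0.1 -0.3]
88.5 False t 19.54 tcpN [[ 0.  88.3]] z 13.9 F [ 0.5 -0.5 -0.2]
87.5 False t 19.79 tcpN [[-0.  87.4]] z 13.8 F [ 0.7 -1.   0. ]
86.5 False t 20.04 tcpN [[-0.1 86.8]] z 13.9 F [-0.5  0.2 -0.2]
86 False t 20.29 tcpN [[-0.1 86.5]] z 13.9 F [-1.6  2.4 -0.1]
tilt(nest) deg [-0.    0.07] z top at nest 61.6 rect [[ 0.1 57.8]] [99.6 35.6] holes [[24.5, 47.4]]
```

The tilt has gone to 0° and the plate's top has dropped from 68.4 to 61.6 mm, so it has seated. I'll withdraw sideways, go up clear and verify.

Run:
```python
from h import *
robot.move_straight(N(0,100,.014),vel=.06); robot.move_straight(N(0,108,.2),vel=.25)
robot.goto([0.53,-0.005,0.28],[np.pi,0,nest[2]]); robot.sleep(.3); st()
w=robot.grab_frame('wrist'); pickle.dump(w,open('w9.pkl','wb')); report(w)
t=robot.grab_frame('top')
a=cv2.resize(t['image'],None,fx=1,fy=1); r=cv2.resize(rect(w),(400,400)); cv2.imwrite('pics/end.png',np.hstack([a[80:300,150:500],np.zeros((220,5,3),np.uint8),r[90:310]])[:,:,::-1])
```

```text
t 22.95 tcpN [[-98.8  15.6]] z 279.6 F [ 0.1 -1.1  0.2]
tilt(nest) deg [-0.04 -0.02] z top at nest 61.6 rect [[-1.1 -0.4]] [115.1 156.9] holes [[-22.0, -41.2], [22.2, 42.1]]
```

View pics/end.png

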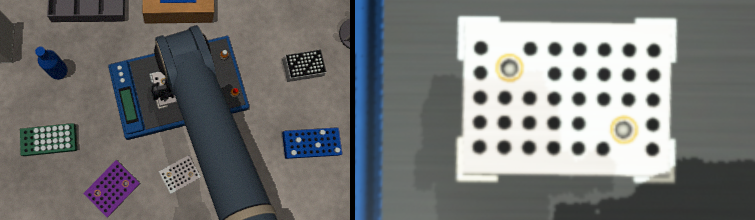

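The plate lies flat inside all four corner marks, and bright pin tops show in both holes at (509,68) and (623,129). The holes measure (22.2, 42.1) and (−22.0, −41.2) mm, the bystanders haven't moved, and the hand is clear.

```bash
python3 -c "
from plant import robot
print(robot.close_job())"
```

```text
the job is handed in; nothing more can be done
None
```

The plate is seated flat over both pins inside the corner marks, the bystanders look undisturbed, the hand is clear, and the job was handed in at about 23 s of the allowed 61 s.

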